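# Set and lock the drying-gas regulator

## Robot

A 6-joint arm with a two-finger parallel gripper is mounted at the origin on a cart in front of the work surface, level with it; the furniture and walls round the work are solid. World frame = base frame: x ahead of the robot, y to its left, z up, the work surface at z = 0. Lengths are in m, angles in rad, forces in N, time in s.
With the tool pointing down it reaches from about 0.35 to 0.975 m from the base axis. Payload 7.1 kg.
Tool frame: the origin (TCP) lies midway between the tips of the shut fingers; the grasp point (between the pads) lies 19 mm behind it (env.grasp_offset is the distance from the TCP to the grasp point, in m); x points along the fingers, y is the direction in which the jaws open and shut, and the axes are right-handed (so a half turn about x gives the same grasp; the last joint's range is limited). The gripper opens to 88 mm and grips with 3 to 60 N. Pads are 20 mm wide; open, the fingers measure 115 mm over their backs; the gripper's body (75 mm by 178 mm) begins 61 mm behind the grasp point.
Start: joints at [-1.239, 0.423, 1.63, -0, 1.089, -0.019], TCP at [0.215, -0.587, 0.223] pointing down, gripper open.
Joint ranges: [-3, 3], [-0.9, 2.11], [0.09, 2.58], [-1.31, 4.45], [0.11, 2.69], [-2.54, 2.54]. Speed limits (rad/s): [2.39, 2.39, 3.01, 3.14, 3.14, 3.14].

## Interface

Orientations are given as a unit quaternion [w, x, y, z].
In Python, from station import env, vision, job_done, nets gives the robot as it stands.
- The arm moves only by the tool carry_out, never from a script. Its argument "steps" is a list of rows, each a list of 7 numbers: the shift along the tool's x, y, z in mm, then the turn, a rotation vector about the tool's x, y, z in rad, then the opening, from 0 (shut) to 1 (fully open). A call has 1 to 5 rows; each row shifts and turns the pose as measured when the row begins, along the tool's axes as they then stand; what a row does not reach is not made up. A row lasts 1/8 s, in which the tool goes at most 62.5 mm and 10.7 degrees, less where a joint would pass 70% of its speed; a pose out of reach is approached as far as the arm can. A call with a gripper value outside its range is refused whole. The fingers move at their own pace and stop on an object; "grip_force" is the grip in N (left out, the last holds). Time passes only in rows, so rows that do not move let the fingers close. It gives the time, the measured TCP pose, the force and the opening at its end, in the units of the state.
- env.sense(): the state, without advancing time (a new reading comes with each control period).
- vision.read_camera(name): name is "scene" or "side" or "wrist"; returns a dict with "color" (400x640x3 uint8, blue, green, red), "vertical_fov" (degrees; the focal length in pixels is half the picture's height over the tangent of half this angle, whatever the lens; pixels are square), "cx", "cy" (the principal point, pixels), "dist" ([k1, k2, p1, p2, k3] as OpenCV has them; the pictures are not rectified), "R" (3x3) and "t" (3): a world point X has camera coordinates R X + t; the wrist camera has in their place "hand_eye" (4x4, takes a point from camera to tool coordinates, whose origin is the TCP and whose axes are the tool frame's). Camera axes: x right, y down, z forward; pixel columns grow to the right and rows downward; lengths in m; the calibration is good to about 2 mm. A picture is of the moment at which its call begins: read the wrist's pose just before it. There is no depth.
- job_done(): hands the job in, once; it reports no verdict.
Trained networks look in a picture, given as the dict that the camera call returned (one of the last four; its "shot" number tells which), for a name from the list of things; names that differ only in an ending like _2 or _b are one class to them, and where a whole thing is asked for, a point or a joint stands for the part that bears it (a point fixed in the world has none). Each returns a list of dicts, best first, with "score" (0 to 1); they miss things now and then, are a little off and sometimes report something else, mostly with a low value. They report only what shows in the picture. A call takes as long as a camera call.
- nets.boxes_of(picture, label): "position" ([x, y, z] in m, in world coordinates, good to about 4 mm: the middle of the surface that is visible of it).
- nets.spot_point(picture, label): "position" ([x, y, z] in m, in world coordinates, good to about 4 mm: a listed point, or the origin of a listed thing).
The state is a dict: "t": time; "joints": joint angles; "joint_vel": joint speeds; "joint_efforts": joint torques, N m; "eef_pos": TCP position; "ee_rot": TCP orientation; "contact_force": force on the tool from outside, world axes, zero at the start; "ft_torque": the same for the moment, N m; "finger_gap": finger opening in m.
Only numpy, scipy, OpenCV 4.12 (cv2) and the standard library are available. Lean on these libraries where they do the work, as an engineer would, in place of code of your own. Each camera call takes 0.05 s, during which the arm holds its last target. There are 200 camera calls.

## Task

Set the drying gas for the vials: turn the black regulator knob clockwise until its pointer stands over the raised set band on the collar, then pull the knob up until it snaps into its locked position with the pointer still over the band. Pull gently: if the hidden lock teeth catch, ease the knob a few degrees to one side and pull again instead of forcing it; then let go and leave everything around the station alone.

Things in the scene. Friction and masses are not known exactly. Their poses are not given: they have to be found in the camera images.
- station: Gas drying station: grey base plate 150x284x12 mm, fixed. Origin under the plate's centre, z up, x to its back, y to its left. Left: aluminium regulator block (axis at x 0, y +78 mm) with a tilted gauge in front, a round collar and the black knob on top. Right: four vials under a needle manifold up to 118 mm high, nearest tube 60 mm from the knob's axis.
- set_collar: Dark steel collar round the knob's foot, 92 mm across, top 76 mm above the bench, clamped (does not turn). Origin at the centre of its underside. Carries the raised aluminium set band, 30 degrees wide, and, hidden under the knob, 20 lock teeth 18 degrees apart with about 3 degrees of free play, at no fixed place relative to the band. The teeth bear at most 25 N.
- band_mid (a point): Middle of the set band, 38 mm from the knob's axis, at the height of the collar's top.
- knob: Black round fluted knob, axis vertical. Origin on the axis at its underside, 2 mm above the collar when down. Skirt 61 mm across, 18.5 mm high, with an aluminium pointer along the knob's own -x; above it the grip, 42 mm across, top 54 mm above the origin. Drag about 0.1 N m; stays where left. Must turn clockwise (from above) 0.6 to 1.4 rad; regrasping is fine.
- knob_grip (a point): Point on the knob's axis, 41 mm above its underside, 13 mm below its top: a height to grip at, with fingertips reaching up to 19 mm further down. It rises with the knob.
- pointer_tip (a point): Tip of the knob's pointer, 38 mm from the axis, 3 mm above the knob's underside; turns and rises with the knob.
- knob_lift (a joint): Lift in m: 0 down, 0.007 up and locked. Gives way at about 8 N, then snaps on past 0.0035, below which it falls back. Dogs inside the knob meet the lock teeth at 0.0025: if a dog stands under a tooth the lift stops dead there. Then ease the pull, turn a few degrees and pull again; a free gap begins within 12 degrees of the band's middle on either side.
- beaker_50: Bystander: small clear glass beaker, 46 mm wide, 60 mm tall. Origin at the centre of its underside. Leave it alone.
- bottle_blue_b: Bystander: white reagent bottle with a blue cap, 38 mm wide, 91 mm tall. Origin at the centre of its underside. Leave it alone.
- petri_pair: Bystander: two stacked petri dishes, 70 mm wide, 32 mm tall. Origin at the centre of its underside. Leave it alone.
- bottle_red_small: Bystander: small white reagent bottle with a red cap, 36 mm wide, 87 mm tall. Origin at the centre of its underside. Leave it alone.
- marker_black: Bystander: felt marker lying in front of the station, 18x125x16 mm, long axis along its own y. Origin at the centre of its underside. Leave it alone.
- vial_b: Bystander: small glass vial, 19 mm wide, 58 mm tall. Origin at the centre of its underside. Leave it alone.

How it is judged:
On the way, in this order (a step that is already met when the one before it is completed fails the run):
1. the pointer stands over the set band with the knob still down (horizontal distance between pointer_tip and band_mid below 0.0099 m and value of joint knob_lift below 0.002 m), for 0.2 s.
2. the knob is pulled up and locked with its pointer over the band (horizontal distance between pointer_tip and band_mid below 0.0099 m and value of joint knob_lift above 0.0055 m), for 0.2 s.
At the end, for the whole second after the job is handed in: The knob is up in its lock (lifted more than 5.5 of its 7 mm) and its pointer tip is within 9.9 mm (15 degrees) of the middle of the set band; the knob is released (all of step 2); the robot touches nothing.
It fails at once if the lock teeth are forced (more than 25 N between knob and collar teeth) (contact force between knob and set_collar above 25 N).
It fails at once if a bystander is pushed more than 25 mm or knocked over (distance of any of beaker_50, bottle_blue_b, petri_pair, bottle_red_small, marker_black, vial_b from where it was at the start of the episode above 0.025 m or angle between any of beaker_50, bottle_blue_b, petri_pair, bottle_red_small, vial_b's own z axis and vertical above 0.5 rad).
It also fails if it takes over 64 s, if anything falls off the work surface, if the arm or the gripper's body presses on something with over 40 N, if the wrist force passes 120 N, or if a joint passes its speed limit or range.

## Working session

There is one attempt and no reset: what is moved stays moved. The work goes in short steps, Python scripts to look and compute and a tool call to move; the robot and the scene stay as the last step left them, time stands still between calls to the robot, and variables do not carry over. Pictures are saved under pics/ and viewed, about 8 in all and at most 12, crops included, and the job is handed in when it is done.

Besides the shell and the picture viewer there is one more tool, called after "Emit:" as name(argument=value, ...), one argument or row to a line, values as JSON. carry_out: Moves the arm, as the interface text tells. Its arguments: {"type":"object","properties":{"steps":{"type":"array","items":{"type":"array","items":{"type":"number"}}},"grip_force":{"type":"number"}},"required":["steps"]}

```bash
ls; mkdir -p pics; cat > h.py <<'E'
import numpy as np, cv2
from scipy.spatial.transform import Rotation as Ro
from station import env, vision, job_done, nets
def T(s):
    M=np.eye(4); w,x,y,z=s["ee_rot"]; M[:3,:3]=Ro.from_quat([x,y,z,w]).as_matrix(); M[:3,3]=s["eef_pos"]; return M
def shot(name):
    s=env.sense(); p=vision.read_camera(name)
    if name=="wrist":
        C=T(s)@p["hand_eye"]; p["_R"]=C[:3,:3].T; p["_t"]=-C[:3,:3].T@C[:3,3]
    else: p["_R"]=np.array(p["R"]); p["_t"]=np.array(p["t"])
    f=p["color"].shape[0]/2/np.tan(np.radians(p["vertical_fov"])/2)
    p["_K"]=np.array([[f,0,p["cx"]],[0,f,p["cy"]],[0,0,1.]])
    return p
def proj(p,X):
    return cv2.projectPoints(np.atleast_2d(X).astype(float),cv2.Rodrigues(p["_R"])[0],p["_t"],p["_K"],np.array(p["dist"]))[0][:,0]
def back(p,uv,z):
    n=cv2.undistortPoints(np.array([[uv]],float),p["_K"],np.array(p["dist"]))[0,0]
    d=p["_R"].T@np.array([n[0],n[1],1]); c=-p["_R"].T@p["_t"]; return c+d*(z-c[2])/d[2]
E
cat > a.py <<'E'
from h import *
s=env.sense(); print({k:np.round(v,3) for k,v in s.items()}); print(np.round(T(s),3), env.grasp_offset)
ims=[]
for c in ("scene","side"):
    p=shot(c); cv2.imwrite(f"pics/{c}0.png",p["color"])
    for l in ("station","set_collar","knob","knob_grip","pointer_tip","band_mid"):
        print(c,l,[(np.round(d["position"],3),round(d["score"],2)) for d in nets.spot_point(p,l)[:2]])
E
python3 a.py
```

```text
pics
{'t': np.float64(0.0), 'joints': array([-1.239,  0.424,  1.631,  0.   ,  1.089, -0.019]), 'joint_vel': array([ 0.001, -0.001, -0.   , -0.001, -0.   ,  0.   ]), 'joint_efforts': array([ 2.0000e-03, -5.4462e+01, -2.7366e+01,  6.4000e-02,  2.3000e-02,
       -0.0000e+00]), 'eef_pos': array([ 0.215, -0.586,  0.222]), 'ee_rot': array([-0.123, -0.696, -0.124,  0.696]), 'contact_force': array([0.575, 0.981, 0.175]), 'ft_torque': array([0.004, 0.036, 0.023]), 'finger_gap': np.float64(0.088)}
[[-0.     0.344 -0.939  0.215]
 [ 0.001 -0.939 -0.344 -0.586]
 [-1.    -0.002 -0.     0.222]
 [ 0.     0.     0.     1.   ]] 0.0187
scene station [(array([ 0.5  , -0.095,  0.002]), 0.79), (array([ 0.627, -0.167, -0.003]), 0.74)]
scene set_collar [(array([ 0.511, -0.016,  0.069]), 0.86)]
scene knob [(array([ 0.507, -0.018,  0.077]), 0.72)]
scene knob_grip [(array([ 0.507, -0.021,  0.115]), 0.68)]
scene pointer_tip [(array([ 0.48 , -0.045,  0.081]), 0.84)]
scene band_mid [(array([ 0.467, -0.012,  0.075]), 0.8), (array([ 0.508, -0.017,  0.072]), 0.66)]
side station []
side set_collar [(array([ 0.505, -0.016,  0.066]), 0.61)]
side knob [(array([ 0.509, -0.019,  0.077]), 0.92)]
side knob_grip [(array([ 0.508, -0.012,  0.12 ]), 0.7)]
side pointer_tip [(array([ 0.485, -0.046,  0.076]), 0.57)]
side band_mid [(array([ 0.471, -0.01 ,  0.081]), 0.74), (array([ 0.494, -0.097, -0.003]), 0.45)]
```

View pics/scene0.png

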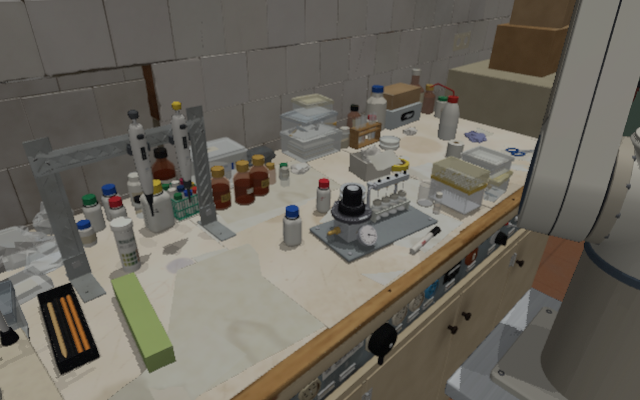

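View pics/side0.png

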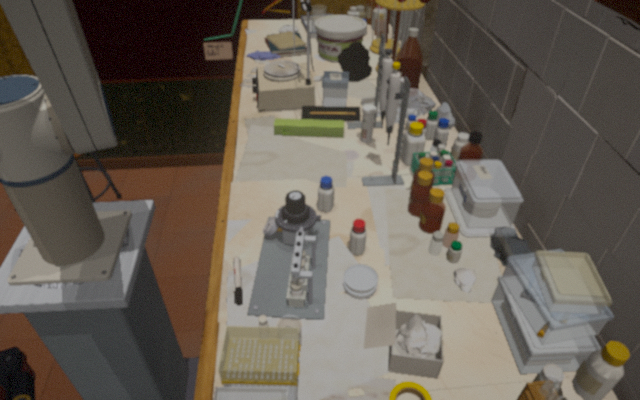

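The scene view shows the knob at about pixel (352,195) on its collar, with the gauge at (368,235) and the manifold to its right. The side view has the knob at (294,203). The nets put the axis at about (0.508, -0.017), the pointer at about -132° and the band at about 171°, so the turn is about 57° clockwise. Next I'll go above it.

```bash
cat > plan.py <<'E'
import sys
from h import *
def rows(x,y,z,deg,n):
    # n rows to a downward pose at x,y,z with tool y at world angle deg
    M=T(env.sense()); a=np.radians(deg)
    Y=np.array([np.cos(a),np.sin(a),0]); X=np.array([0,0,-1.]); G=np.column_stack([X,Y,np.cross(X,Y)])
    rv=Ro.from_matrix(M[:3,:3].T@G).as_rotvec(); d=(np.array([x,y,z])-M[:3,3])*1000
    print("now deg",np.degrees(np.arctan2(M[1,1],M[0,1])),"pos",M[:3,3].round(4))
    R=M[:3,:3]
    for i in range(n):
        print([round(float(v),1) for v in R.T@d/n]+[round(float(v),3) for v in rv/n]); R=R@Ro.from_rotvec(rv/n).as_matrix()
if __name__=="__main__": v=list(map(float,sys.argv[1:])); rows(*v[:4],int(v[4]))
E
python3 plan.py .508 -.017 .225 28 12
```

```text
now deg -69.90158927049235 pos [ 0.2148 -0.5869  0.2227]
[-0.2, -36.2, -39.3, -0.142, 0.0, -0.0]
[-0.2, -30.3, -44.0, -0.142, 0.0, -0.0]
[-0.2, -23.7, -47.9, -0.142, 0.0, -0.0]
[-0.2, -16.7, -50.7, -0.142, 0.0, -0.0]
[-0.2, -9.3, -52.6, -0.142, 0.0, -0.0]
[-0.2, -1.8, -53.4, -0.142, 0.0, -0.0]
[-0.2, 5.8, -53.1, -0.142, 0.0, -0.0]
[-0.2, 13.3, -51.7, -0.142, 0.0, -0.0]
[-0.2, 20.5, -49.3, -0.142, 0.0, -0.0]
[-0.2, 27.3, -45.9, -0.142, 0.0, -0.0]
[-0.2, 33.5, -41.6, -0.142, 0.0, -0.0]
[-0.2, 39.1, -36.4, -0.142, 0.0, -0.0]
```

Emit:
carry_out(
  steps=[
    [0,-36,-39,-0.142,0,0,1],
    [0,-30,-44,-0.142,0,0,1],
    [0,-24,-48,-0.142,0,0,1],
    [0,-17,-51,-0.142,0,0,1],
    [0,-9,-53,-0.142,0,0,1],
  ],
)

```text
t: 1.32
eef_pos: [0.3379, -0.3456, 0.2227]
ee_rot: [0.364, 0.607, 0.361, -0.607]
contact_force: [1.2, 0.5, 0.1]
finger_gap: 0.0877
```

Emit:
carry_out(
  steps=[
    [0,-2,-53,-0.142,0,0,1],
    [0,6,-53,-0.142,0,0,1],
    [0,13,-52,-0.142,0,0,1],
    [0,20,-49,-0.142,0,0,0.8],
    [0,27,-46,-0.142,0,0,0.7],
  ],
)

```text
t: 1.95
eef_pos: [0.457, -0.098, 0.2239]
ee_rot: [0.559, 0.437, 0.553, -0.437]
contact_force: [0.1, -0.3, -0.4]
finger_gap: 0.0715
```

```bash
python3 plan.py .508 -.017 .225 28 3
```

```text
now deg 13.7004428631514 pos [ 0.457  -0.098   0.2239]
[-0.4, 22.9, -22.2, -0.083, 0.002, -0.001]
[-0.4, 24.7, -20.2, -0.083, 0.002, -0.001]
[-0.4, 26.3, -18.1, -0.083, 0.002, -0.001]
```

Emit:
carry_out(
  steps=[
    [0,23,-22,-0.083,0,0,0.7],
    [0,25,-20,-0.083,0,0,0.7],
    [0,26,-18,-0.083,0,0,0.7],
    [0,0,0,0,0,0,0.7],
  ],
)

```text
t: 2.45
eef_pos: [0.5107, -0.0111, 0.2247]
ee_rot: [0.612, 0.36, 0.605, -0.36]
contact_force: [-0.7, -0.0, 0.2]
finger_gap: 0.0617
```

```bash
cat > b.py <<'E'
import sys
from h import *
s=env.sense(); print(np.round(s["eef_pos"],4), "q6",s["joints"][5])
p=shot("wrist"); cv2.imwrite(f"pics/{sys.argv[1]}.png",p["color"])
for l in ("set_collar","knob","knob_grip","pointer_tip","band_mid"):
    for d in nets.spot_point(p,l)[:1]: print(l,np.round(d["position"],4),round(d["score"],2),proj(p,d["position"]).round())
print("axis top",proj(p,[[.508,-.017,.132],[.508,-.017,.076]]).round())
E
python3 b.py w1; python3 plan.py .508 -.017 .225 28 1
```

```text
[ 0.5107 -0.0111  0.2247] q6 -0.5420250366400312
set_collar [ 0.4695 -0.0089  0.0712] 0.38 [[278. 157.]]
knob [ 0.505  -0.0183  0.0797] 0.89 [[307. 186.]]
knob_grip [ 0.5046 -0.0183  0.1198] 0.79 [[305. 197.]]
pointer_tip [ 0.4788 -0.0447  0.0807] 0.74 [[268. 197.]]
band_mid [ 0.4729 -0.0087  0.0741] 0.82 [[281. 159.]]
axis top [[309. 201.]
 [310. 185.]]
now deg 28.58814301713457 pos [ 0.5094 -0.0133  0.2246]
[-0.4, -3.0, 2.6, 0.01, 0.009, -0.004]
```

View pics/w1.png

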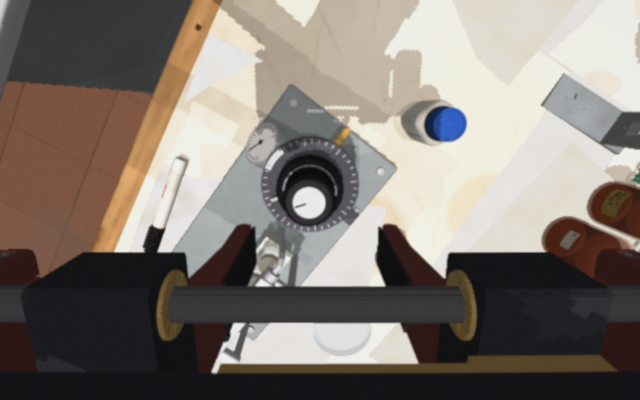

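The wrist view shows the knob top centred at about (309,203), matching the projected axis. The band is near (277,158) and the pointer near (270,200). I'll rectify the collar plane to read the angles.

```bash
cat > top.py <<'E'
import sys
from h import *
def top(name,z,cx=.507,cy=-.0175,W=600,half=.055):
    p=shot("wrist"); g=np.linspace(-half,half,W)
    # picture up = world +x, left = world +y
    xx,yy=np.meshgrid(-g,-g,indexing="ij"); X=np.stack([xx+cx,yy+cy,np.full_like(xx,z)],-1).reshape(-1,3)
    uv=proj(p,X).reshape(W,W,2).astype(np.float32)
    im=cv2.remap(p["color"],uv[...,0],uv[...,1],cv2.INTER_CUBIC)
    for a in range(0,360,10):
        r1,r2=.047,(.052 if a%30 else .055); c,s=np.cos(np.radians(a)),np.sin(np.radians(a)); k=W/2/half
        cv2.line(im,(int(W/2-r1*s*k),int(W/2-r1*c*k)),(int(W/2-r2*s*k),int(W/2-r2*c*k)),(0,0,255),1)
    cv2.circle(im,(W//2,W//2),int(.046*W/2/half),(0,255,0),1); cv2.imwrite(f"pics/{name}.png",im)
top(sys.argv[1],float(sys.argv[2]))
E
python3 top.py top1 .077
```

```text
(no output)
```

View pics/top1.png

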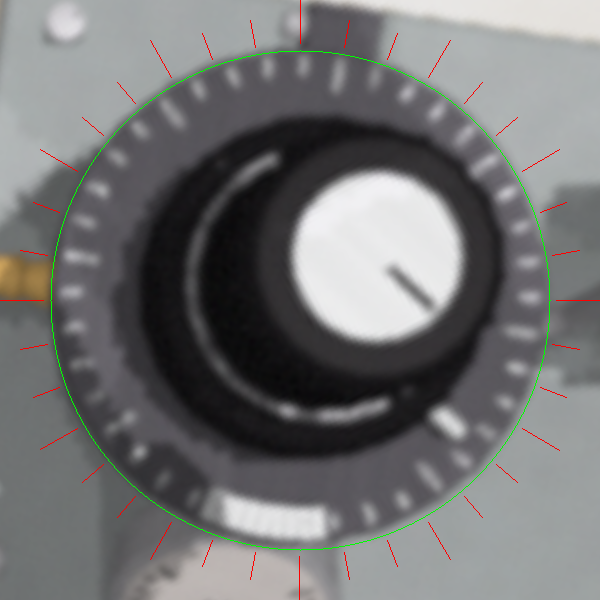

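Rectified view: the collar is centred on the green circle. The band's middle is at about (270,516), 8° left of straight down. The pointer is at (448,422), about 49° to the right. The clockwise turn needed is therefore about 57°, or 0.98 rad.

```bash
python3 plan.py .507 -.0175 .155 28 2;
```

```text
now deg 28.59356088669017 pos [ 0.5095 -0.0132  0.2246]
[34.8, -2.3, 1.0, 0.005, 0.004, -0.002]
[34.8, -2.2, 1.2, 0.005, 0.004, -0.002]
```

Emit:
carry_out(
  steps=[
    [35,-2,1,0,0,0,0.7],
    [35,-2,1,0,0,0,0.7],
    [0,0,0,0,0,0,0.7],
  ],
)

```text
t: 3.18
eef_pos: [0.5079, -0.0192, 0.1544]
ee_rot: [0.612, 0.362, 0.603, -0.362]
contact_force: [0.6, 0.8, -0.5]
finger_gap: 0.0614
```

```bash
python3 plan.py .507 -.0175 .101 28 3;python3 plan.py .507 -.0175 .101 28 3|head -1
```

```text
now deg 28.376671640873493 pos [ 0.5079 -0.0192  0.1544]
[17.8, -0.1, -0.8, 0.002, 0.003, -0.002]
[17.8, -0.1, -0.8, 0.002, 0.003, -0.002]
[17.8, -0.0, -0.7, 0.002, 0.003, -0.002]
now deg 28.376671640873493 pos [ 0.5079 -0.0192  0.1544]
```

Emit:
carry_out(
  steps=[
    [18,0,-1,0,0,0,0.7],
    [18,0,-1,0,0,0,0.7],
    [17,0,0,0,0,0,0.7],
    [0,0,0,0,0,0,0.7],
  ],
)

```text
t: 3.68
eef_pos: [0.5108, -0.019, 0.1046]
ee_rot: [0.613, 0.364, 0.6, -0.362]
contact_force: [-0.8, -0.6, -0.0]
finger_gap: 0.0615
```

```bash
python3 plan.py .507 -.0175 .101 28 1; python3 -c "
from h import *; s=env.sense(); print(s['contact_force'],s['joints'])"
```

```text
now deg 28.226164216605284 pos [ 0.5108 -0.019   0.1046]
[3.5, -2.6, -3.2, 0.004, 0.014, -0.012]
[-0.83204081 -0.58954865 -0.03080152] [-0.05740746  0.4308221   1.96902865 -0.00782323  0.72426982 -0.54415005]
```

Emit:
carry_out(
  steps=[
    [3,-3,-3,0,0.014,-0.012,0.65],
    [0,0,0,0,0,0,0.65],
  ],
)

```text
t: 3.92
eef_pos: [0.5074, -0.0179, 0.1026]
ee_rot: [0.607, 0.363, 0.607, -0.363]
contact_force: [0.3, 0.2, 0.0]
finger_gap: 0.057
```

```bash
python3 plan.py .507 -.0175 .101 28 1
```

```text
now deg 28.210475959971617 pos [ 0.5074 -0.0179  0.1026]
[1.6, -0.2, -0.5, 0.004, -0.001, -0.001]
```

Emit:
carry_out(
  steps=[
    [1,0,0,0,0,0,0.4],
    [0,0,0,0,0,0,0.4],
    [0,0,0,0,0,0,0.4],
    [0,0,0,0,0,0,0.4],
  ],
  grip_force=25,
)

```text
t: 4.42
eef_pos: [0.5082, -0.0177, 0.1024]
ee_rot: [0.607, 0.364, 0.606, -0.362]
contact_force: [-0.2, -0.0, -1.0]
finger_gap: 0.0414
```

Emit:
carry_out(
  steps=[
    [0,0,0,0.16,0,0,0.4],
    [0,0,0,0.16,0,0,0.4],
    [0,0,0,0.16,0,0,0.4],
    [0,0,0,0.16,0,0,0.4],
    [0,0,0,0.16,0,0,0.4],
  ],
)

```text
t: 5.05
eef_pos: [0.5076, -0.0177, 0.1023]
ee_rot: [0.411, 0.576, 0.411, -0.575]
contact_force: [-0.6, 0.9, -1.0]
finger_gap: 0.0419
```

```bash
python3 plan.py .508 -.0177 .1024 -28.5 1; python3 b.py w2 | head -6; python3 top.py top2 .077;python3 -c "
from h import *; s=env.sense(); print(s['contact_force'],s['ft_torque'])"
```

```text
now deg -18.9815351105421 pos [ 0.5076 -0.0177  0.1023]
[-0.1, 0.4, -0.2, 0.166, -0.001, -0.001]
[ 0.5076 -0.0177  0.1023] q6 0.2718071824224964
knob [ 0.5059 -0.0181  0.0779] 0.89 [[313. 229.]]
knob_grip [ 0.504  -0.0193  0.1192] 0.57 [[310. 262.]]
pointer_tip [ 0.6416 -0.0605  0.0021] 0.55 [[493. 191.]]
band_mid [ 0.4746 -0.0086  0.0714] 0.76 [[259. 227.]]
axis top [[316. 268.]
[-0.397133   -0.68498713  0.44427996] [-0.01403283  0.09794917 -0.06448708]
```

View pics/top2.png

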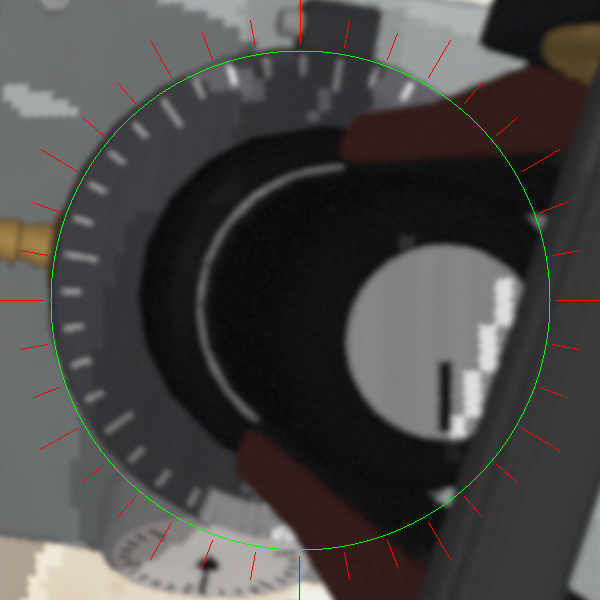

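The knob turned with the gripper: the mark on its top now points straight down, at about 0°. The band is partly hidden at (250,510), so there are about 8-9° left.

Emit:
carry_out(
  steps=[
    [0,0,0,0.145,0,0,0.4],
    [0,0,0,0,0,0,0.4],
    [0,0,0,0,0,0,0.4],
  ],
)

```text
t: 5.78
eef_pos: [0.5076, -0.0177, 0.1023]
ee_rot: [0.371, 0.602, 0.371, -0.601]
contact_force: [0.3, 0.1, -0.1]
finger_gap: 0.0417
```

```bash
cat > c.py <<'E'
import sys
from h import *
ims=[]
for c in ("scene","side"):
    p=shot(c)
    for l in ("knob","pointer_tip","band_mid"):
        for d in nets.spot_point(p,l)[:1]: print(c,l,np.round(d["position"],4),round(d["score"],2))
    u,v=proj(p,[.5,-.018,.09])[0].astype(int); ims.append(cv2.resize(p["color"][v-33:v+34,u-33:u+34],(400,400),interpolation=cv2.INTER_CUBIC))
cv2.imwrite(f"pics/{sys.argv[1]}.png",np.hstack(ims))
s=env.sense(); M=T(s); print("deg",np.degrees(np.arctan2(M[1,1],M[0,1])),M[:3,3],s["contact_force"],s["finger_gap"],s["t"])
E
python3 c.py c1
```

```text
scene knob [ 0.5108 -0.0199  0.0771] 0.62
scene pointer_tip [ 0.4716 -0.0095  0.0787] 0.57
scene band_mid [ 0.4661 -0.0115  0.0752] 0.86
side knob [ 0.5064 -0.02    0.0787] 0.62
side pointer_tip [ 0.4749 -0.015   0.078 ] 0.74
side band_mid [ 0.4721 -0.0093  0.0767] 0.78
deg -26.80902318484979 [ 0.50751495 -0.01762485  0.10228506] [-0.15050205  1.36599005  0.58602345] 0.04175205451231486 6.175
```

View pics/c1.png

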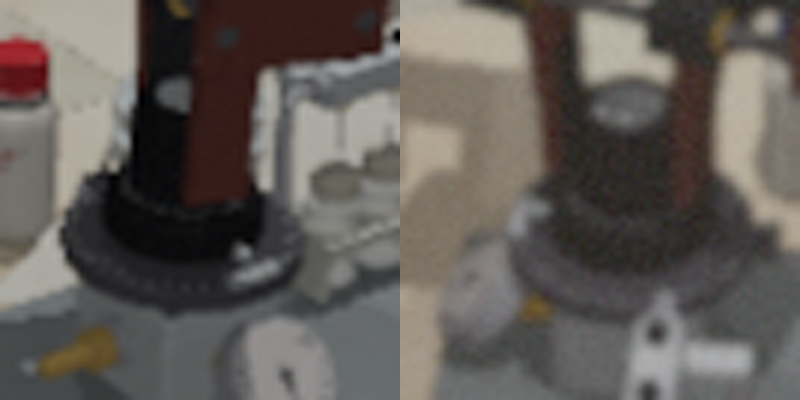

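In both crops the pointer sits over the band (left crop: pointer (240,250), band (255,272)). The nets agree to within their error. Now a gentle pull.

Emit:
carry_out(
  steps=[
    [-1,0,0,0,0,0,0.4],
    [-1,0,0,0,0,0,0.4],
  ],
)

```text
t: 6.42
eef_pos: [0.5075, -0.0177, 0.1036]
ee_rot: [0.371, 0.603, 0.371, -0.602]
contact_force: [1.5, 0.4, -7.8]
finger_gap: 0.0415
```

Emit:
carry_out(
  steps=[
    [-1,0,0,0,0,0,0.4],
  ],
)

```text
t: 6.55
eef_pos: [0.5074, -0.0177, 0.1045]
ee_rot: [0.371, 0.603, 0.371, -0.602]
contact_force: [0.7, 0.5, -5.9]
finger_gap: 0.0416
```

Emit:
carry_out(
  steps=[
    [-1,0,0,0,0,0,0.4],
  ],
)

```text
t: 6.68
eef_pos: [0.5074, -0.0177, 0.1053]
ee_rot: [0.371, 0.603, 0.371, -0.602]
contact_force: [3.2, -0.2, -14.9]
finger_gap: 0.0416
```

The force jumped to 15 N at about 2.5-3 mm of lift, so a tooth is catching. I'll ease off, turn a few degrees and retry.

Emit:
carry_out(
  steps=[
    [1.2,0,0,0,0,0,0.4],
    [0,0,0,0.045,0,0,0.4],
    [0,0,0,0,0,0,0.4],
  ],
)

```text
t: 7.05
eef_pos: [0.5074, -0.0177, 0.1047]
ee_rot: [0.357, 0.611, 0.357, -0.61]
contact_force: [2.1, -0.2, -4.0]
finger_gap: 0.0417
```

Emit:
carry_out(
  steps=[
    [-1,0,0,0,0,0,0.4],
  ],
)

```text
t: 7.18
eef_pos: [0.5073, -0.0177, 0.1052]
ee_rot: [0.357, 0.611, 0.357, -0.61]
contact_force: [5.1, 0.8, -18.0]
finger_gap: 0.0417
```

```bash
cat > s.py <<'E'
from h import *
s=env.sense(); M=T(s); print("deg",np.degrees(np.arctan2(M[1,1],M[0,1])),M[:3,3],s["contact_force"],s["finger_gap"],s["t"])
E
python3 s.py
```

```text
deg -29.342897314373683 [ 0.50733437 -0.0176585   0.10524278] [  5.09061906   0.82991269 -18.04044539] 0.04170718395106031 7.175
```

Emit:
carry_out(
  steps=[
    [1,0,0,0,0,0,0.4],
    [0,0,0,0.045,0,0,0.4],
    [0,0,0,0,0,0,0.4],
    [-0.8,0,0,0,0,0,0.4],
  ],
)

```text
t: 7.68
eef_pos: [0.5073, -0.0177, 0.1052]
ee_rot: [0.344, 0.618, 0.344, -0.618]
contact_force: [4.3, -0.4, -15.5]
finger_gap: 0.0417
```

Emit:
carry_out(
  steps=[
    [1,0,0,0,0,0,0.4],
    [0,0,0,0.045,0,0,0.4],
    [0,0,0,0,0,0,0.4],
    [-0.8,0,0,0,0,0,0.4],
  ],
)

```text
t: 8.18
eef_pos: [0.5073, -0.0176, 0.1053]
ee_rot: [0.33, 0.626, 0.33, -0.625]
contact_force: [3.2, -0.2, -13.4]
finger_gap: 0.0416
```

Emit:
carry_out(
  steps=[
    [-0.6,0,0,0,0,0,0.4],
  ],
)

```text
t: 8.3
eef_pos: [0.5073, -0.0176, 0.1054]
ee_rot: [0.33, 0.625, 0.331, -0.625]
contact_force: [4.0, -0.8, -15.2]
finger_gap: 0.0418
```

Still blocked.

Emit:
carry_out(
  steps=[
    [1.2,0,0,0,0,0,0.4],
    [0,0,0,0.045,0,0,0.4],
    [0,0,0,0,0,0,0.4],
    [-0.9,0,0,0,0,0,0.4],
  ],
)

```text
t: 8.8
eef_pos: [0.5074, -0.0176, 0.1059]
ee_rot: [0.316, 0.633, 0.317, -0.632]
contact_force: [0.5, 0.3, -2.1]
finger_gap: 0.0415
```

```bash
python3 s.py
```

```text
deg -36.806683476463185 [ 0.50735299 -0.0176042   0.10585761] [ 0.47734912  0.27906511 -2.06145327] 0.04153137924658182 8.8
```

The knob is through: the force dropped and the lift is past 3.5 mm. I'll pull on to the lock.

Emit:
carry_out(
  steps=[
    [-1,0,0,0,0,0,0.4],
    [-1,0,0,0,0,0,0.4],
    [-1,0,0,0,0,0,0.4],
  ],
)

```text
t: 9.18
eef_pos: [0.5074, -0.0176, 0.1094]
ee_rot: [0.317, 0.632, 0.317, -0.632]
contact_force: [1.0, -0.5, -5.8]
finger_gap: 0.0417
```

Emit:
carry_out(
  steps=[
    [0,0,0,0,0,0,0.4],
    [0,0,0,0,0,0,0.4],
  ],
)

```text
t: 9.43
eef_pos: [0.5074, -0.0176, 0.1094]
ee_rot: [0.317, 0.633, 0.317, -0.632]
contact_force: [1.1, 0.2, -4.5]
finger_gap: 0.0415
```

```bash
python3 c.py c2
```

```text
scene knob [ 0.5121 -0.0198  0.089 ] 0.67
scene pointer_tip [ 0.469  -0.0044  0.0876] 0.73
scene band_mid [ 0.4669 -0.0111  0.0745] 0.74
side knob [ 0.5104 -0.018   0.0822] 0.73
side pointer_tip [ 0.4756 -0.0087  0.0863] 0.89
side band_mid [ 0.3774 -0.1339  0.004 ] 0.68
deg -36.771740301912104 [ 0.50735827 -0.01760786  0.1094075 ] [ 1.24733917  0.49659733 -5.46266701] 0.04163177263759635 9.825
```

View pics/c2.png

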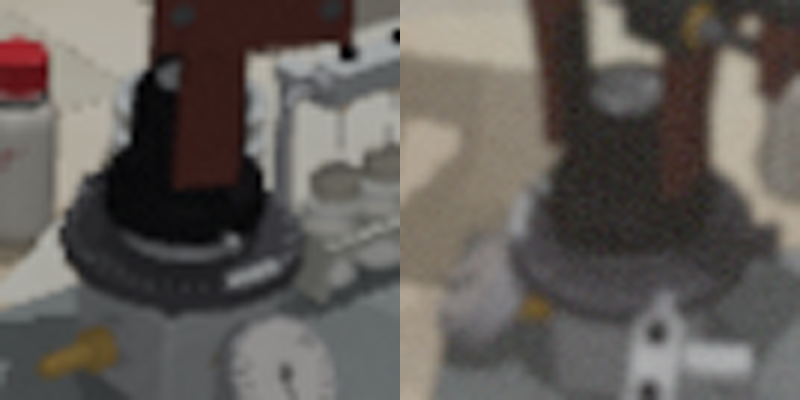

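The knob is visibly up, with the collar gap showing beneath it. In the left crop the pointer at (232,240) stands above the band at (253,273). Releasing.

Emit:
carry_out(
  steps=[
    [0,0,0,0,0,0,0.65],
    [0,0,0,0,0,0,0.65],
    [0,0,0,0,0,0,0.65],
  ],
)

```text
t: 10.2
eef_pos: [0.5078, -0.0178, 0.1102]
ee_rot: [0.317, 0.633, 0.317, -0.632]
contact_force: [0.1, -0.0, 0.7]
finger_gap: 0.057
```

Emit:
carry_out(
  steps=[
    [-20,0,0,0,0,0,0.65],
    [-30,0,0,0,0,0,0.65],
    [-40,0,0,0,0,0,0.65],
    [-30,0,0,0,0,0,0.65],
    [0,0,0,0,0,0,0.65],
  ],
)

```text
t: 10.82
eef_pos: [0.5074, -0.0179, 0.2339]
ee_rot: [0.317, 0.632, 0.317, -0.632]
contact_force: [0.5, 0.1, 0.2]
finger_gap: 0.0572
```

```bash
python3 s.py; python3 b.py w3; python3 top.py top3 .080
```

```text
deg -36.726588321247434 [ 0.50742841 -0.01791227  0.23387932] [0.53129937 0.11646634 0.21737567] 0.057187173712901516 10.825
[ 0.5074 -0.0179  0.2339] q6 0.5817784203345024
knob [ 0.5072 -0.0173  0.0857] 0.86 [[315. 182.]]
knob_grip [ 0.5055 -0.0199  0.1254] 0.6 [[315. 196.]]
pointer_tip [ 0.4704 -0.0034  0.0873] 0.98 [[274. 194.]]
band_mid [ 0.4706 -0.0101  0.0731] 0.93 [[281. 196.]]
axis top [[316. 193.]
 [316. 180.]]
```

View pics/top3.png

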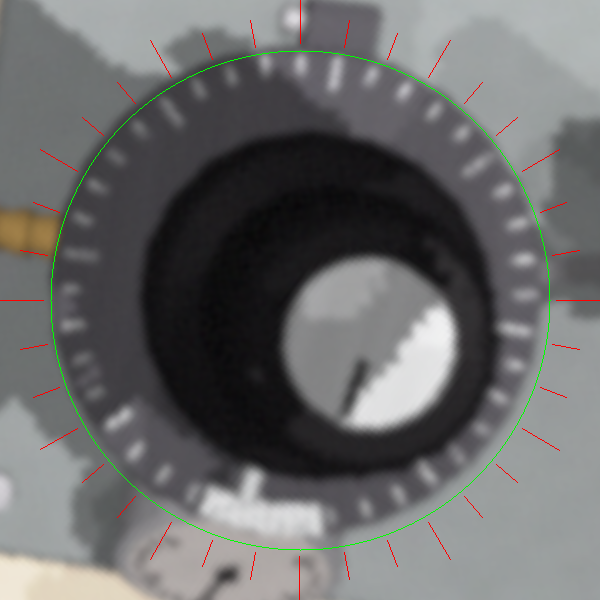

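The pointer is at (248,487), about 18-19° from straight down. The band spans (203,500) to (322,525), with its middle at about 9.5-10°. That is about 9° off, or 6 mm, inside the 15° limit. The knob stays up and the gripper is clear.

```bash
python3 -c "
from h import *; print(job_done())"
```

```text
the job is handed in; nothing more can be done
None
```

The knob is turned to the set band, pulled up and locked, then released. The job is handed in, and no verdict was reported.

- **Turn:** I gripped the knob and turned it about 55° clockwise, until the pointer stood over the band with the knob still down.
- **Pull:** The lock teeth caught on the first try and on three more. Each time I eased off and turned about 2.5° further clockwise. The highest force I read was 18 N on the wrist, under the 25 N limit. On the fifth try, 65° from the start, the knob passed the teeth and rose the full 7 mm.
- **Last checks:** After release, the network put the knob's underside at 85.7 mm, against about 78 mm when down, so it is up in its lock. The pointer is about 6 to 7 mm (roughly 9°) clockwise of the band's middle, from both my own measurement and the network. That is inside the 9.9 mm limit, but not centred.
- **Clearance:** The gripper is clear, about 95 mm above the knob, with no contact force. I had no contact with the bystanders that I know of, but I did not measure their positions again at the end.
- **Disagreement:** In one side-camera picture taken while I still held the knob, the network reported the band at an impossible place, so I ignored it.

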